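# Hold a foot plate pressed home in the drilling nest

## Robot

A 6-joint arm with a two-finger parallel gripper is mounted at the origin on the work surface; the furniture and walls round the work are solid. World frame = base frame: x ahead of the robot, y to its left, z up, the work surface at z = 0. Lengths are in m, angles in degrees, forces in N, time in s.
With the tool pointing down it reaches from about 0.4 to 0.825 m from the base axis. Payload 7 kg.
Tool frame: the origin (TCP) lies on the centre line of the jaws, within the pads' length; the fingertips stand 19 mm ahead of it and the grasp point (between the pads) is the TCP (r.tip_extent is the distance from the TCP to the fingertips, in m); z points along the fingers, y is the line along which they close (so a half turn about z gives the same grasp; the last joint's range is limited). The gripper opens to 88 mm and grips with 3 to 60 N. Pads are 19 mm wide; open, the fingers measure 130 mm over their backs; the gripper's body (78 mm by 193 mm) begins 47 mm behind the grasp point.
Start: joints at [-57.863, 20.546, 0.682, 0, -70.136, -16.507], TCP at [0.182, -0.65, 0.246] pointing down, gripper open.
Joint ranges: [-176.03, 176.03], [-82.01, 121.73], [-58.28, 71.71], [-173.87, 95.51], [-174.79, -0.11], [-173.66, 173.66]. Speed limits (degrees/s): [136.94, 136.94, 172.46, 180, 180, 180].

## Interface

Orientations are given as [roll, pitch, yaw] about the fixed x, y, z axes, in that order (R = Rz(yaw) Ry(pitch) Rx(roll)).
In Python, from plant import r gives the robot as it stands. The module is installed in compiled form; this text tells all that it offers.
- The arm moves only by the tool jog_arm, never from a script. Its argument "deltas" is a list that holds one entry, the list of rows, each a list of 5 numbers: the opening, from -1 (shut) to 1 (fully open), then the shift along the world's x, y, z in cm, then the turn about the world's z in rad. In form: [[[claw, dx, dy, dz, turn], ...]]. A call has 1 to 8 rows; each row shifts and turns the commanded pose from where the row before left it; what a row does not reach is not made up. A row lasts 1/8 s, in which the tool goes at most 62.5 mm and 10.7 degrees, less where a joint would pass 70% of its speed; a pose out of reach is approached as far as the arm can. A call with a gripper value outside its range is refused whole. The fingers move at their own pace and stop on an object; "force" is the grip in N (left out, the last holds). Time passes only in rows, so rows that do not move let the fingers close. It gives the time, the measured TCP pose, the force, the opening and the grip force at its end, in the units of the state.
- r.get_state(): the state, without advancing time (a new reading comes with each control period).
- r.capture(name): name is "side" or "top"; returns the picture (480x640x3 uint8, blue, green, red); there is no depth.
- r.camera_info(name): a dict with "fx", "fy", "cx", "cy" (pixels), "k1" (the pictures are not rectified: a ray, as slopes to the right and down, at radius r is drawn at 1 + k1 r^2 times it, then the intrinsics apply), "view" (4x4, takes a point from world to camera coordinates). Camera axes: x right, y up, looking along -z (the intrinsics and any distortion apply to the point x, -y, -z); pixel columns grow to the right and rows downward; lengths in m; the calibration is good to about 2 mm. A picture is of the moment at which its call begins. camera_info takes no time and is no camera call.
- r.close_job(): hands the job in; it is judged then, once.
The state is a dict: "time_s": time; "joints": joint angles; "qd": joint speeds; "joint_torque": joint torques, N m; "tcp_pos": TCP position; "eef_rot": TCP orientation; "contact_force": force on the tool from outside, world axes, zero at the start; "moment": the same for the moment, N m; "gripper_width": finger opening in m; "gripper_force": force on a finger pad.
Only numpy, scipy, OpenCV 4.12 (cv2) and the standard library are available. Lean on these libraries where they do the work, as an engineer would, in place of code of your own. Each camera call takes 0.05 s, during which the arm holds its last target. There are 200 camera calls.

## Task

Take the loose steel foot plate and lay it flat on the bed of the drilling nest, centred between the two guide rails with its long side along them and still clear of the lip. Then slide it forward so that its leading edge goes under the lip and pushes the spring bar back until the plate is fully home, and finish holding it pressed home there, because the spring pushes it out again if it is let go. Leave the things lying round about where they are.

Things in the scene. Friction and masses are not known exactly. Their poses are not given: they have to be found in the camera images.
- foot_plate: Loose grey steel plate, 0.4 kg: base 130 (x) x 84 (y) x 7 mm with two upright cheeks across it, 8 mm thick, 62 mm long in y, from 7 to 33 mm above the underside, outer faces at x = +28 and -28 mm, inner at +20 and -20: 56 mm over both, gripped from above along x. Origin: centre of the underside, z up. Both ends alike. Starts flat on the table at the robot's right.
- plate_nest: Fixed steel nest on the table, x from -98 to +108 mm, 134 mm wide. Origin: bed centre at table level; +x = push-in direction (roughly away from the robot), z up. Bed 10 mm above the table. Rails from x = -90 to +76 mm, inner faces at y = +44 and -44 mm (2 mm play each side of the plate), 14 mm high above the bed, sloping open above 6 mm to 102 mm apart at the top. Oiled (friction about 0.2).
- bed (a point): Centre of the bed's top surface, axes as the nest. Good place to lay the plate: its origin 10 to 30 mm to -x of here. At the +x end a lip overhangs the bed: front edge at x = 74 mm, gap under it 9.5 mm, top 14.5 mm above the bed (two screw heads 3 mm higher at x = 98). Plate origin at x = +9 mm: its edge is at the lip's front edge.
- home (a point): Point on the bed, 21 mm in +x from the bed point, where the plate's origin lies when fully home: its leading edge then meets two fixed shoulders under the lip at nest x = 86 mm. Axes as the nest. Fingers that grip the cheeks with their tips 16 mm or more above the bed pass over lip and rails.
- bar_face (a point): centre of the front face of the spring bar, an aluminium bar 40 mm wide in the middle under the lip; as found it stands at nest x = 78 mm, 4 mm behind the lip's front edge, and moves back with the plate
- spring_bar (a joint): how far the spring bar is pushed in, m: 0 as found, 0.008 fully in, where its face is flush with the shoulders. The spring resists with about 5 N at 0 and 10 N at 0.008.
- glue_tin: round tin, 74 mm across, 72 mm high, a bystander; origin at the centre of its underside
- tack_tin: low round tin, 61 mm across, 22 mm high, a bystander; origin at the centre of its underside
- thread_reel: wooden reel of black thread standing upright, 38 mm across, 50 mm high, a bystander; origin at the centre of its underside
- heel_block: black rubber heel blank, 64 x 60 x 14 mm, a bystander; origin at the centre of its underside

How it is judged (in metres and radians):
On the way:
1. the foot plate lies flat on the bed between the rails, clear of the lip, spring bar untouched (z of foot_plate in the frame of bed between -0.002 and 0.002 m and y of foot_plate in the frame of bed between -0.004 and 0.004 m and x of foot_plate in the frame of bed between -0.07 and 0.01 m and angle between the x axis of foot_plate and the x axis of plate_nest, either way round below 0.06 rad and angle between foot_plate's own z axis and vertical below 0.04 rad and value of joint spring_bar below 0.001 m), for 0.2 s.
At the end, for the whole second after the job is handed in: Robot still pressing on the plate (over 2 N); spring bar pushed in over 6 of its 8 mm by the plate (over 3 N); plate origin within 4 mm of home, flat on the bed (2 mm, 0.04 rad), in line with the rails (0.06 rad), and still (value of joint spring_bar above 0.006 m and contact force between foot_plate and spring_bar above 3 N and contact force between any of the fingers, the arm and foot_plate above 2 N and horizontal distance between foot_plate and home below 0.004 m and z of foot_plate in the frame of bed between -0.002 and 0.0025 m and angle between the x axis of foot_plate and the x axis of plate_nest, either way round below 0.06 rad and angle between foot_plate's own z axis and vertical below 0.04 rad and linear speed of foot_plate below 0.01 m/s); the arm keeps its last pose, push and grip.
It fails at once if a bystander is moved by more than 40 mm (distance of any of glue_tin, tack_tin, thread_reel, heel_block from where it was at the start of the episode above 0.04 m).
It also fails if it takes over 45 s, if anything falls off the work surface, if the arm or the gripper's body presses on something with over 40 N, if the wrist force passes 120 N, or if a joint passes its speed limit or range.

## Working session

There is one attempt and no reset: what is moved stays moved. The work goes in short steps, Python scripts to look and compute and a tool call to move; the robot and the scene stay as the last step left them, time stands still between calls to the robot, and variables do not carry over. Pictures are saved under pics/ and viewed, at most 10 in all, crops included, and the job is handed in when it is done.

Besides the shell and the picture viewer there is one more tool, called after ">>>" by a JSON object that holds its "fn" and its "kwargs", one argument or row to a line. jog_arm: Moves the arm, as the interface text tells. Its arguments: {"type":"object","properties":{"deltas":{"type":"array"},"force":{"type":"number"}},"required":["deltas"]}

```bash
mkdir -p pics
cat > h.py <<'E'
import numpy as np, cv2
from plant import r
def ray(n,u,v):
    c=r.camera_info(n); p=np.array([(u-c['cx'])/c['fx'],(v-c['cy'])/c['fy']]); q=p.copy()
    for _ in range(20): q=p/(1+c['k1']*(q@q))
    V=np.array(c['view']); R=V[:3,:3]; o=-R.T@V[:3,3]
    d=R.T@np.array([q[0],-q[1],-1]); return o,d/np.linalg.norm(d)
def onz(n,u,v,z):
    o,d=ray(n,u,v); return o+d*(z-o[2])/d[2]
def tri(a,b):
    (o1,d1),(o2,d2)=ray(*a),ray(*b)
    t=np.linalg.lstsq(np.c_[d1,-d2],o2-o1,rcond=None)[0]
    p,q=o1+t[0]*d1,o2+t[1]*d2; return (p+q)/2,np.linalg.norm(p-q)
def proj(n,P):
    c=r.camera_info(n); p=np.array(c['view'])@np.r_[P,1]; q=np.array([p[0],-p[1]])/-p[2]
    q=q*(1+c['k1']*(q@q)); return q*[c['fx'],c['fy']]+[c['cx'],c['cy']]
E
python3 - <<'E'
from h import *
for n in('side','top'):
    cv2.imwrite(f'pics/{n}0.png',r.capture(n)); c=r.camera_info(n); print(n,c['fx'],c['k1'],ray(n,320,240))
s=r.get_state(); print(s['tcp_pos'],s['eef_rot'],s['gripper_width'])
E
```

```text
side 605.8723642362659 -0.15052938493331788 (array([ 1.18404006, -0.32575155,  0.90397087]), array([-0.56899319,  0.21750436, -0.79305649]))
top 530.0762393777115 0.04793018634488077 (array([ 0.51880994, -0.12209263,  0.99909169]), array([ 0.05853957, -0.00565703, -0.99826906]))
[ 0.18171253 -0.64966196  0.24472262] [ 1.79915304e+02 -9.11703632e-03 -1.64375731e+02] 0.0877448474368819
```

View pics/side0.png

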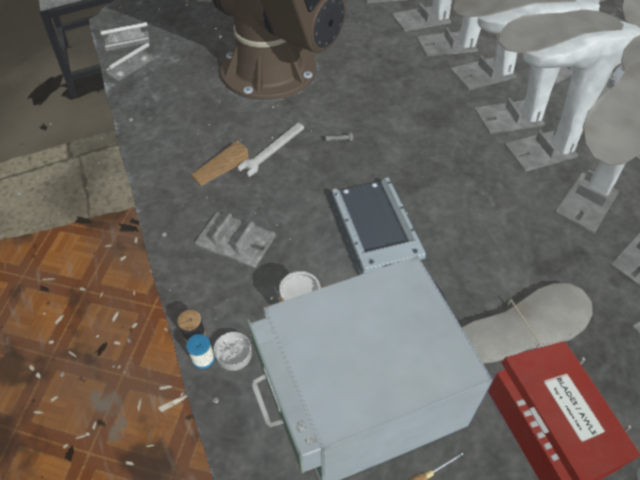

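View pics/top0.png

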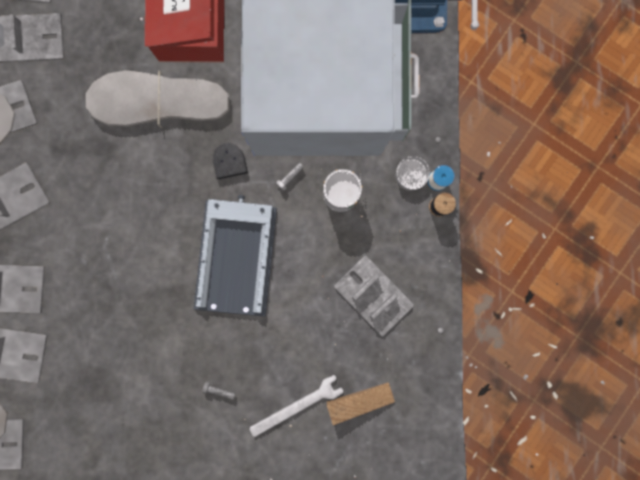

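The side view shows the plate near (236,240), the nest near (378,222) and a large cabinet beyond the nest. In the top view the plate is near (373,296), the nest at (235,257) and the glue tin at (342,190). I'll enlarge both regions.

Run:
```python
import cv2
a=cv2.imread('pics/top0.png')[180:350,180:420]; b=cv2.imread('pics/side0.png')[165:295,185:435]
cv2.imwrite('pics/topc.png',cv2.resize(a,None,fx=3.3,fy=3.3,interpolation=cv2.INTER_CUBIC))
cv2.imwrite('pics/sidec.png',cv2.resize(b,None,fx=3.2,fy=3.2,interpolation=cv2.INTER_CUBIC))
```

```text
(no output)
```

View pics/topc.png

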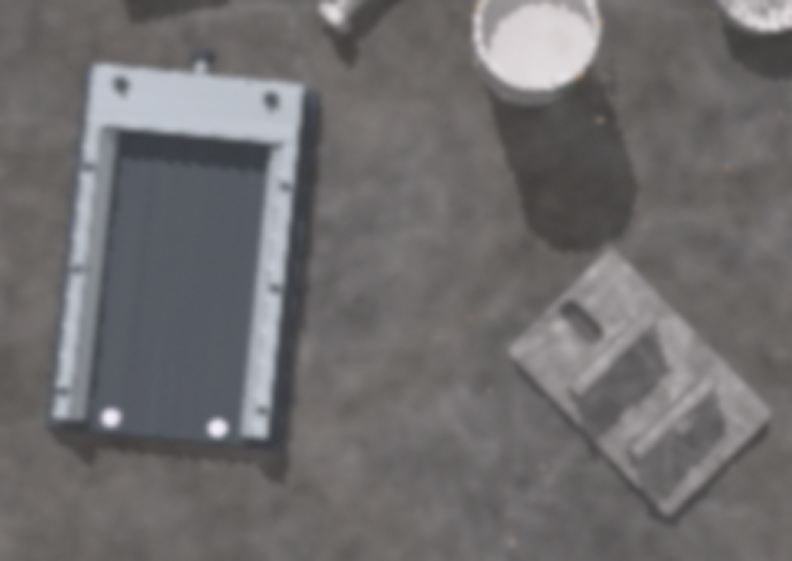

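View pics/sidec.png

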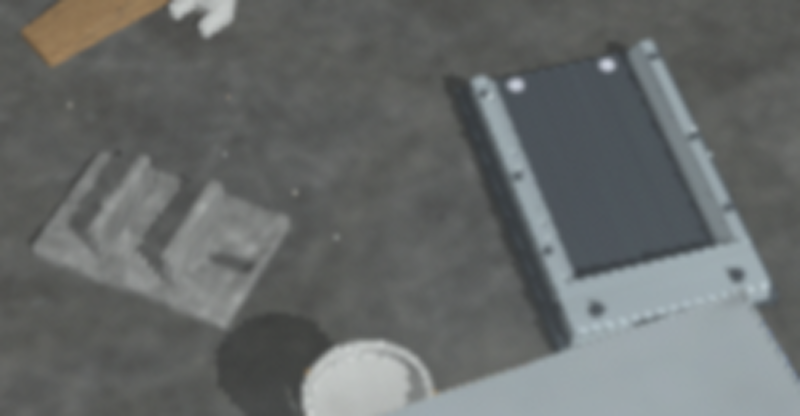

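Top crop: plate corners at (612,250), (512,352), (668,518), (768,415); lip screws at (121,86), (271,101); white bed dots at (110,417), (218,427). The same points show in the side crop, so I'll triangulate them.

Run:
```python
from h import *
T=lambda x,y:('top',180+x/3.3,180+y/3.3); S=lambda x,y:('side',185+x/3.2,165+y/3.2)
np.set_printoptions(precision=4,suppress=True)
P={'A':((612,250),(225,328)),'B':((512,352),(288,220)),'C':((668,518),(103,152)),'D':((768,415),(37,247)),
'scL':((121,86),(735,273)),'scR':((271,101),(597,308)),'dL':((110,417),(607,66)),'dR':((218,427),(515,84)),
'lipL':((106,130),(717,243)),'lipR':((272,146),(575,277))}
Q={}
for k,(a,b) in P.items():
    Q[k],e=tri(T(*a),S(*b)); print(k,Q[k],round(e,4))
m=sum(Q[k] for k in'ABCD')/4
pt=sum(onz(*T(*P[k][0]),.007 if k!='C' else .0035) for k in 'ABCD')/4; ps=sum(onz(*S(*P[k][1]),.006) for k in 'ABCD')/4
print('plate',m,pt,ps)
d=(Q['A']-Q['D'])+(Q['B']-Q['C']);w=(Q['D']-Q['C'])+(Q['A']-Q['B'])
print('long',np.degrees(np.arctan2(d[1],d[0])),np.linalg.norm(Q['A']-Q['D']),'short',np.degrees(np.arctan2(w[1],w[0])),np.linalg.norm(Q['A']-Q['B']))
s=(Q['scL']+Q['scR'])/2; dd=(Q['dL']+Q['dR'])/2; n=s-dd
print('scr',s,'dots',dd,'axis',np.degrees(np.arctan2(n[1],n[0])),np.linalg.norm(n[:2]))
for a,b in(('scL','scR'),('dL','dR'),('lipL','lipR')):
    n=Q[a]-Q[b]; print(a,np.degrees(np.arctan2(n[1],n[0]))-90,np.linalg.norm(n))
# cabinet front top edge, tcp projection
print('cab',onz('top',320,131,.2),onz('top',320,155,0))
# rail edges in top image from gradient: scan
```

```text
A [ 0.5482 -0.2119 -0.0011] 0.0034
B [ 0.4903 -0.154   0.0024] 0.0045
C [ 0.3972 -0.2418  0.0024] 0.0046
D [ 0.4552 -0.2983  0.0051] 0.0045
scL [0.639  0.0644 0.0238] 0.0028
scR [ 0.631  -0.0187  0.0234] 0.0041
dL [0.4538 0.0716 0.0069] 0.0027
dR [0.4484 0.0107 0.01  ] 0.0031
lipL [0.6136 0.0701 0.0192] 0.004
lipR [ 0.6057 -0.0199  0.0215] 0.0027
plate [ 0.4727 -0.2265  0.0022] [ 0.4722 -0.2282  0.0061] [ 0.4764 -0.225   0.006 ]
long 43.086006824536675 0.12711411520782684 short -44.6302870802311 0.08194412173438001
scr [0.635  0.0228 0.0236] dots [0.4511 0.0411 0.0085] axis -5.685013494991805 0.18482412380614013
scL -5.518809380335853 0.08348999691782082
dL -5.067340365342815 0.061174210475009656
lipL -5.068229096582385 0.0903756983984378
cab [ 0.732  -0.1265  0.2   ] [ 0.7393 -0.1277  0.    ]
```

>>> {"fn": "jog_arm", "kwargs": {
  "deltas": [
    [[1,2.4,3.5,0,0.17],[1,2.4,3.5,0,0.17],[1,2.4,3.5,0,0.17],[1,2.4,3.5,0,0.17],[1,2.4,3.5,0,0.17],[1,2.4,3.5,0,0.17],[1,2.4,3.5,0,0.17],[1,2.4,3.5,0,0.17]]
  ]
}}

```text
time_s: 1.1
tcp_pos: [0.3743, -0.3687, 0.2453]
eef_rot: [180.0, 0.0, -86.1]
contact_force: [0.8, -0.6, 0.2]
gripper_width: 0.0876
gripper_force: 0.0
```

>>> {"fn": "jog_arm", "kwargs": {
  "deltas": [
    [[1,2.4,3.5,-1.5,0.17],[1,2.4,3.5,-3,0.17],[1,2.5,3.5,-3,0.17],[1,2.5,3.8,-3,0.17],[1,0,0,0,0.03],[1,0,0,0,0]]
  ]
}}

```text
time_s: 1.85
tcp_pos: [0.4718, -0.2269, 0.1405]
eef_rot: [180.0, 0.0, -45.8]
contact_force: [0.9, -0.5, 0.4]
gripper_width: 0.0876
gripper_force: 0.0
```

Run:
```python
from h import *
b=r.capture('side')[120:290,150:390]
cv2.imwrite('pics/side1.png',cv2.resize(b,None,fx=3.2,fy=3.2,interpolation=cv2.INTER_CUBIC))
p=r.get_state()['tcp_pos']; a=np.radians(44.2)
for s in(-1,1):
    q=p+s*.044*np.array([np.cos(a),np.sin(a),0])-[0,0,.019]; print((proj('side',q)-[150,120])*3.2)
print((proj('side',[*p[:2],0])-[150,120])*3.2)
```

```text
[172.43233473 219.80107615]
[313.00997413 267.7855327 ]
[269.18732253 380.77591533]
```

View pics/side1.png

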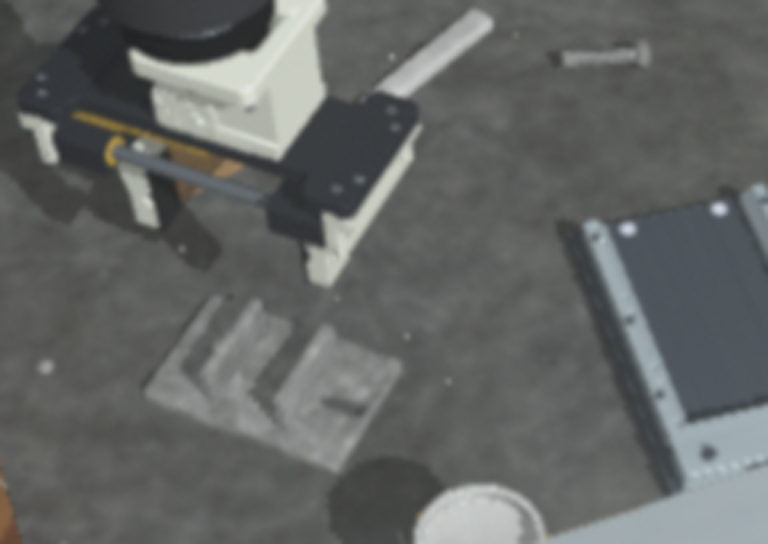

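The fingers straddle the cheeks, with tips near (148,220) and (320,280) against the plate at (270,385). The alignment agrees with the projection, so I'll go down and grip.

>>> {"fn": "jog_arm", "kwargs": {
  "deltas": [
    [[1,0.05,0,-3,0],[1,0,0,-3,0],[1,0,0,-2.5,0],[1,0,0,-1.4,0],[1,0,0,-0.5,0],[1,0,0,0,0]]
  ]
}}

```text
time_s: 2.65
tcp_pos: [0.4726, -0.2273, 0.037]
eef_rot: [-180.0, -0.0, -45.8]
contact_force: [1.2, 0.2, -0.0]
gripper_width: 0.0875
gripper_force: 0.0
```

>>> {"fn": "jog_arm", "kwargs": {
  "deltas": [
    [[-1,0,0,0,0],[-1,0,0,0,0],[-1,0,0,0,0],[-1,0,0,0,0],[-1,0,0,0,0],[-1,0,0,0,0],[-1,0,0,0,0],[-1,0,0,0,0]]
  ],
  "force": 40
}}

```text
time_s: 3.65
tcp_pos: [0.4728, -0.227, 0.0368]
eef_rot: [-180.0, -0.0, -45.8]
contact_force: [0.6, 3.2, 5.2]
gripper_width: 0.0544
gripper_force: 40.0
```

>>> {"fn": "jog_arm", "kwargs": {
  "deltas": [
    [[-1,0,0,2,0],[-1,0,0,2.5,0],[-1,0,0,2.5,0],[-1,0,0,0,0],[-1,0.3,2.5,0,-0.08],[-1,0.5,3,0,-0.12],[-1,0.6,3,0,-0.12],[-1,0.6,3,0,-0.12]]
  ]
}}

```text
time_s: 4.65
tcp_pos: [0.491, -0.1113, 0.1048]
eef_rot: [179.8, 0.1, -71.2]
contact_force: [-0.1, -0.4, -3.3]
gripper_width: 0.0547
gripper_force: 40.0
```

>>> {"fn": "jog_arm", "kwargs": {
  "deltas": [
    [[-1,0.6,3,0,-0.12],[-1,0.6,3,0,-0.12],[-1,0.5,3,0,-0.1],[-1,0.4,3,0,-0.08],[-1,0.3,2.6,0,0],[-1,0,0,0,0],[-1,0,0,0,0]]
  ]
}}

```text
time_s: 5.52
tcp_pos: [0.5153, 0.0334, 0.1053]
eef_rot: [179.9, -0.1, -95.0]
contact_force: [-0.0, 0.3, -3.0]
gripper_width: 0.0547
gripper_force: 40.0
```

Run:
```python
from h import *
b=r.capture('side')[140:310,250:480]
cv2.imwrite('pics/side2.png',cv2.resize(b,None,fx=3.4,fy=3.4,interpolation=cv2.INTER_CUBIC))
b=r.capture('top')[180:330,160:310]
cv2.imwrite('pics/top2.png',cv2.resize(b,None,fx=4,fy=4,interpolation=cv2.INTER_CUBIC))
s=r.get_state(); print(s['tcp_pos'],s['eef_rot'],s['gripper_width'],s['contact_force'])
```

```text
[0.51565354 0.03311192 0.10586011] [ 1.79920481e+02 -3.67181606e-02 -9.50911946e+01] 0.054557245218583184 [ 0.92697374  0.41783078 -2.96977324]
```

View pics/side2.png

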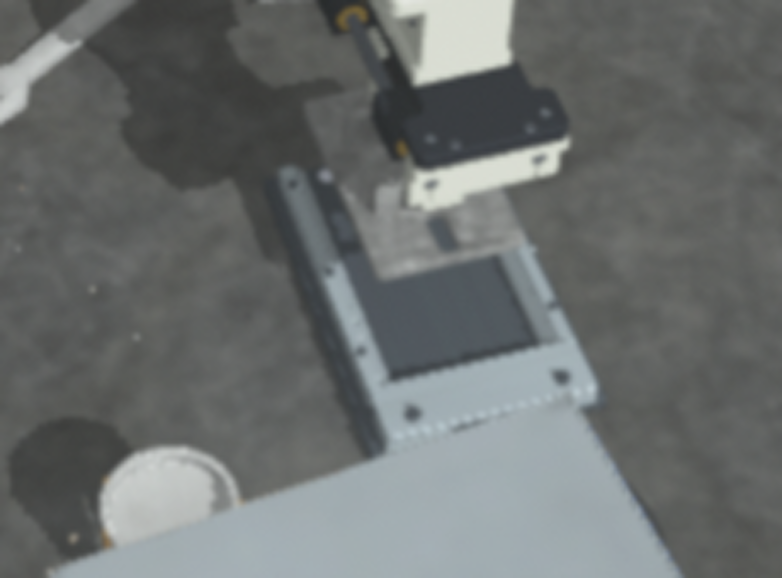

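View pics/top2.png

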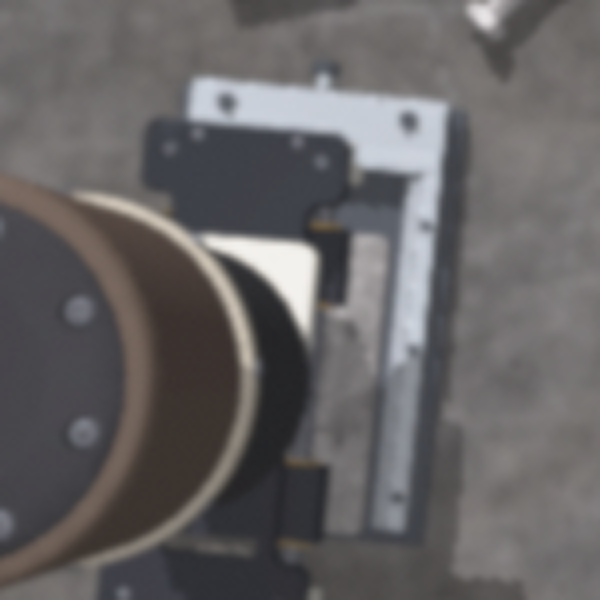

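Side crop: the plate's leading edge runs from (383,280) to (525,247), and the lip screws are at (413,412) and (561,377). Top crop: the plate's right edge runs from (388,235) to (362,535). Working out the plate's offset from the nest.

Run:
```python
from h import *
np.set_printoptions(precision=4,suppress=True)
S=lambda x,y:('side',250+x/3.4,140+y/3.4); T=lambda x,y:('top',160+x/4,180+y/4)
E1,e=tri(T(388,235),S(383,280)); print('corner tri',E1,e)
z=.0735
L=onz(*S(525,247),z);R=onz(*S(383,280),z)
n=L-R; print('side edge',(L+R)/2,np.degrees(np.arctan2(n[1],n[0]))-90,np.linalg.norm(n))
a=onz(*T(388,235),z);b=onz(*T(362,535),z);n=a-b;print('top edge',a,b,np.degrees(np.arctan2(n[1],n[0])),np.linalg.norm(n))
# nest per camera at known heights
for nm,P in(('side',[S(561,377),S(413,412)]),('top',[T(227,103),T(409,122)])):
    p=[onz(*q,.0275) for q in P]; m=(p[0]+p[1])/2; d=p[0]-p[1]; th=np.arctan2(-d[0],d[1])
    print(nm,'scr mid',m,np.degrees(th)); u=np.array([np.cos(np.radians(-5.3)),np.sin(np.radians(-5.3))]);v=np.array([-u[1],u[0]])
    bed=m[:2]-.098*u; print(' bed',bed)
    if nm=='side':
        q=(L+R)/2; print(' plate origin in nest',(q[:2]-bed)@u-.065,(q[:2]-bed)@v)
    else:
        print(' right edge y in nest (want -.042)',(a[:2]-bed)@v,(b[:2]-bed)@v,'x ends',(a[:2]-bed)@u,(b[:2]-bed)@u)
```

```text
corner tri [ 0.5763 -0.0143  0.0689] 0.004971568707894154
side edge [0.5841 0.0258 0.0735] -5.658250139346592 0.07910529043884025
top edge [ 0.5752 -0.0172  0.0735] [ 0.445  -0.007   0.0735] -4.503566262108899 0.13060581643574376
side scr mid [0.6384 0.0229 0.0275] -6.291154685065589
 bed [0.5408 0.032 ]
 plate origin in nest -0.021371499252909265 -0.0021913613471986533
top scr mid [0.6344 0.0204 0.0275] -5.8914970558752735
 bed [0.5368 0.0295]
 right edge y in nest (want -.042) -0.042977954150572574 -0.04479336760197957 x ends 0.04254402210554801 -0.08804917664862771
```

>>> {"fn": "jog_arm", "kwargs": {
  "deltas": [
    [[-1,0,0.2,-1,-0.008],[-1,0,0,-1.5,0],[-1,0,0,-1,0],[-1,0,0,-0.7,0],[-1,0,0,-0.5,0],[-1,0,0,0,0],[-1,0,0,0,0]]
  ]
}}

```text
time_s: 6.5
tcp_pos: [0.5166, 0.0361, 0.0598]
eef_rot: [-180.0, 0.0, -95.5]
contact_force: [0.7, 0.5, -3.2]
gripper_width: 0.0543
gripper_force: 40.0
```

>>> {"fn": "jog_arm", "kwargs": {
  "deltas": [
    [[-1,0,0,-0.3,0],[-1,0,0,-0.3,0],[-1,0,0,-0.2,0],[-1,0,0,-0.1,0],[-1,0,0,0,0],[-1,0,0,0,0]]
  ]
}}

```text
time_s: 7.25
tcp_pos: [0.5164, 0.036, 0.0506]
eef_rot: [-180.0, 0.0, -95.5]
contact_force: [-0.2, 0.4, -2.3]
gripper_width: 0.0547
gripper_force: 40.0
```

>>> {"fn": "jog_arm", "kwargs": {
  "deltas": [
    [[-1,0,0,-0.1,0],[-1,0,0,-0.1,0],[-1,0,0,-0.1,0],[-1,0,0,0,0],[-1,0,0,0,0]]
  ]
}}

```text
time_s: 7.88
tcp_pos: [0.5163, 0.036, 0.0475]
eef_rot: [180.0, -0.0, -95.5]
contact_force: [-0.6, 0.2, -2.1]
gripper_width: 0.0548
gripper_force: 40.0
```

>>> {"fn": "jog_arm", "kwargs": {
  "deltas": [
    [[-1,0,0,-0.1,0],[-1,0,0,0,0],[-1,0,0,0,0]]
  ]
}}

```text
time_s: 8.25
tcp_pos: [0.5165, 0.036, 0.0469]
eef_rot: [-180.0, 0.0, -95.5]
contact_force: [-1.7, -0.6, 2.7]
gripper_width: 0.0548
gripper_force: 40.0
```

>>> {"fn": "jog_arm", "kwargs": {
  "deltas": [
    [[0.6,0,0,0,0],[0.6,0,0,0,0],[0.6,0,0,0,0],[0.6,0,0,0,0]]
  ]
}}

```text
time_s: 8.75
tcp_pos: [0.5164, 0.036, 0.0465]
eef_rot: [180.0, -0.0, -95.5]
contact_force: [0.6, -0.7, 0.4]
gripper_width: 0.0701
gripper_force: 0.0
```

Run:
```python
from h import *
b=r.capture('side')[140:310,250:480]
cv2.imwrite('pics/side3.png',cv2.resize(b,None,fx=3.4,fy=3.4,interpolation=cv2.INTER_CUBIC))
s=r.get_state(); print(s['tcp_pos'],s['gripper_width'],s['contact_force'])
```

```text
[0.51631794 0.03595948 0.04649819] 0.06998109954346737 [ 0.12388979 -0.18563052 -0.48898931]
```

View pics/side3.png

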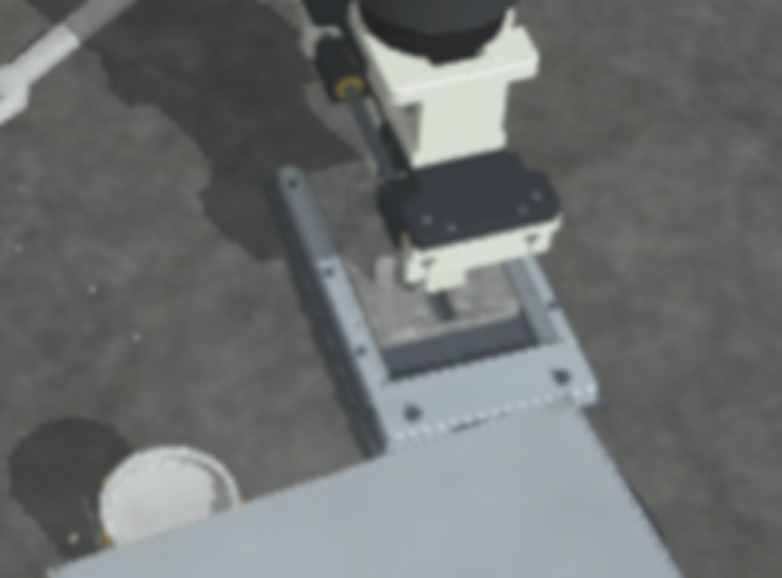

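The plate lies between the rails. Its leading edge runs from (378,348) to (525,315), short of the lip's front edge at y≈380 to 343. I'll regrip and slide.

>>> {"fn": "jog_arm", "kwargs": {
  "deltas": [
    [[-1,0,0,0,0],[-1,0,0,0,0],[-1,0,0,0,0],[-1,0,0,0,0],[-1,0,0,0,0],[-1,0,0,0,0]]
  ]
}}

```text
time_s: 9.55
tcp_pos: [0.5164, 0.036, 0.0466]
eef_rot: [-180.0, 0.0, -95.5]
contact_force: [0.7, -0.7, 0.0]
gripper_width: 0.0546
gripper_force: 40.0
```

>>> {"fn": "jog_arm", "kwargs": {
  "deltas": [
    [[-1,0.5,-0.05,0,0],[-1,0.5,-0.05,0,0],[-1,0.5,-0.05,0,0],[-1,0.5,-0.05,0,0],[-1,0.5,-0.05,0,0],[-1,0,0,0,0],[-1,0,0,0,0]]
  ]
}}

```text
time_s: 10.42
tcp_pos: [0.5417, 0.0336, 0.0466]
eef_rot: [-180.0, 0.0, -95.5]
contact_force: [0.5, 0.1, -0.6]
gripper_width: 0.0542
gripper_force: 40.0
```

>>> {"fn": "jog_arm", "kwargs": {
  "deltas": [
    [[-1,0.3,-0.03,0,0],[-1,0.3,-0.03,0,0],[-1,0.1,-0.01,0,0],[-1,0.1,-0.01,0,0],[-1,0,0,0,0],[-1,0,0,0,0]]
  ]
}}

```text
time_s: 11.18
tcp_pos: [0.5494, 0.0326, 0.0466]
eef_rot: [-180.0, -0.0, -95.5]
contact_force: [-0.4, -1.0, 1.6]
gripper_width: 0.0546
gripper_force: 40.0
```

>>> {"fn": "jog_arm", "kwargs": {
  "deltas": [
    [[-1,0.1,-0.01,0,0],[-1,0.1,-0.01,0,0],[-1,0.1,-0.01,0,0],[-1,0,0,0,0],[-1,0,0,0,0]]
  ]
}}

```text
time_s: 11.8
tcp_pos: [0.5525, 0.0324, 0.0466]
eef_rot: [-180.0, 0.0, -95.5]
contact_force: [-0.3, -0.3, 1.7]
gripper_width: 0.0548
gripper_force: 40.0
```

>>> {"fn": "jog_arm", "kwargs": {
  "deltas": [
    [[-1,0.1,-0.01,0,0],[-1,0.1,-0.01,0,0],[-1,0,0,0,0],[-1,0,0,0,0]]
  ]
}}

```text
time_s: 12.3
tcp_pos: [0.5532, 0.0322, 0.0466]
eef_rot: [179.9, -0.0, -95.5]
contact_force: [-6.6, 2.5, 7.0]
gripper_width: 0.0545
gripper_force: 40.0
```

>>> {"fn": "jog_arm", "kwargs": {
  "deltas": [
    [[-1,0.1,-0.01,0,0],[-1,0.1,-0.01,0,0],[-1,0,0,0,0],[-1,0,0,0,0]]
  ]
}}

```text
time_s: 12.8
tcp_pos: [0.5547, 0.0319, 0.0466]
eef_rot: [179.9, -0.0, -95.5]
contact_force: [-9.5, 2.8, 8.8]
gripper_width: 0.0548
gripper_force: 40.0
```

>>> {"fn": "jog_arm", "kwargs": {
  "deltas": [
    [[-1,0.1,-0.01,0,0],[-1,0.1,-0.01,0,0],[-1,0,0,0,0],[-1,0,0,0,0]]
  ]
}}

```text
time_s: 13.3
tcp_pos: [0.5563, 0.0316, 0.0466]
eef_rot: [179.8, -0.0, -95.5]
contact_force: [-9.9, 3.6, 11.5]
gripper_width: 0.0546
gripper_force: 40.0
```

>>> {"fn": "jog_arm", "kwargs": {
  "deltas": [
    [[-1,0.1,0,0.02,0],[-1,0.1,0,0.02,0],[-1,0,0,0,0],[-1,0,0,0,0]]
  ]
}}

```text
time_s: 13.8
tcp_pos: [0.5578, 0.0315, 0.0467]
eef_rot: [179.8, -0.1, -95.5]
contact_force: [-11.1, 3.2, 9.8]
gripper_width: 0.0546
gripper_force: 40.0
```

>>> {"fn": "jog_arm", "kwargs": {
  "deltas": [
    [[-1,0.1,-0.01,0,0],[-1,0.1,-0.01,0,0],[-1,0,0,0,0],[-1,0,0,0,0]]
  ]
}}

```text
time_s: 14.3
tcp_pos: [0.5596, 0.0313, 0.0467]
eef_rot: [179.7, -0.1, -95.5]
contact_force: [-12.5, 3.4, 10.7]
gripper_width: 0.0547
gripper_force: 40.0
```

>>> {"fn": "jog_arm", "kwargs": {
  "deltas": [
    [[-1,0.1,-0.01,0,0],[-1,0,0,0,0],[-1,0,0,0,0]]
  ]
}}

```text
time_s: 14.68
tcp_pos: [0.5604, 0.0312, 0.0467]
eef_rot: [179.7, -0.1, -95.5]
contact_force: [-12.6, 3.1, 11.7]
gripper_width: 0.0546
gripper_force: 40.0
```

>>> {"fn": "jog_arm", "kwargs": {
  "deltas": [
    [[-1,0.1,-0.01,0,0],[-1,0,0,0,0],[-1,0,0,0,0]]
  ]
}}

```text
time_s: 15.05
tcp_pos: [0.5611, 0.0312, 0.0468]
eef_rot: [179.7, -0.1, -95.5]
contact_force: [-14.5, 4.9, 13.5]
gripper_width: 0.0545
gripper_force: 40.0
```

>>> {"fn": "jog_arm", "kwargs": {
  "deltas": [
    [[-1,0.1,-0.01,0,0],[-1,0,0,0,0],[-1,0,0,0,0]]
  ]
}}

```text
time_s: 15.42
tcp_pos: [0.5611, 0.0311, 0.0467]
eef_rot: [179.6, -0.1, -95.5]
contact_force: [-18.0, 7.3, 14.8]
gripper_width: 0.0544
gripper_force: 40.0
```

The travel has stopped and the force is climbing, so the plate is on the shoulders. I'll settle and check.

>>> {"fn": "jog_arm", "kwargs": {
  "deltas": [
    [[-1,0,0,0,0],[-1,0,0,0,0],[-1,0,0,0,0],[-1,0,0,0,0],[-1,0,0,0,0],[-1,0,0,0,0]]
  ]
}}

```text
time_s: 16.18
tcp_pos: [0.5612, 0.0311, 0.0467]
eef_rot: [179.6, -0.1, -95.5]
contact_force: [-18.2, 7.0, 15.8]
gripper_width: 0.0547
gripper_force: 40.0
```

Run:
```python
from h import *
b=r.capture('side')[140:310,250:480]
cv2.imwrite('pics/side4.png',cv2.resize(b,None,fx=3.4,fy=3.4,interpolation=cv2.INTER_CUBIC))
s=r.get_state(); print(s['tcp_pos'],s['contact_force'],s['time_s'])
```

```text
[0.56115677 0.03110764 0.04670792] [-18.63571581   7.58007549  16.81819084] 16.225
```

View pics/side4.png

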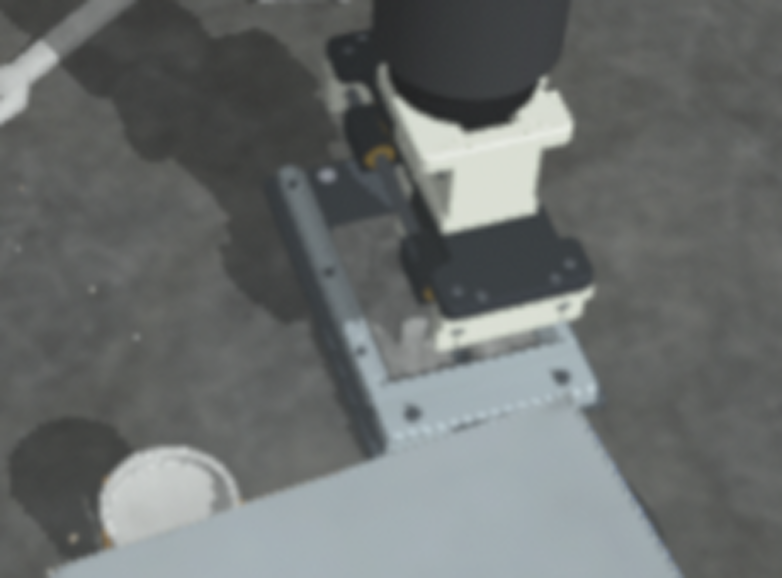

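The plate's leading edge is now under the lip (lip front edge from (388,382) to (560,343)). It is held steady with about 18 N of push, and the tin hasn't moved.

```bash
python3 -c "
from plant import r
print(r.close_job())"
```

```text
the job is handed in; nothing more can be done
None
```

I handed the job in at about 16 s with the foot plate fully home under the lip and the gripper still pressing it there with about 18 N; the judge's verdict was not shown.

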